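Turn the top divider of the ripening log

ROBOT

A 7-joint arm with a two-finger parallel gripper is mounted at the origin on the work surface. World frame = base frame: x ahead of the robot, y to its left, z up, the work surface at z = 0. Lengths are in m, angles in degrees, forces in N, time in s.
With the tool pointing down it reaches from about 0.425 to 0.8 m from the base axis. Payload 8.3 kg.
Tool frame: the origin (TCP) lies between the finger pads; the fingertips stand 17 mm ahead of it and the grasp point (between the pads) lies 2 mm behind it (bot.tips_ahead is the distance from the TCP to the fingertips, in m); z points along the fingers, y is the line along which they close (so a half turn about z gives the same grasp; the last joint's range is limited). The gripper opens to 85 mm and grips with 20 to 120 N. Pads are 22 mm wide; open, the fingers measure 114 mm over their backs; the gripper's body (76 mm by 85 mm) begins 54 mm behind the grasp point. The pads swing forward as they close: fully open they stand 13 mm farther back than shut.
Start: joints at [61.713, 21.967, 0.94, 78.501, -0.361, 79.538, -2.664], TCP at [0.261, -0.568, 0.248] pointing down, gripper open.
Joint ranges: [-169.22, 169.22], [-14.56, 117.87], [-87.37, 89.26], [10.42, 133.3], [-82.24, 262.24], [0.94, 117.77], [-172.7, 172.7]. Speed limits (degrees/s): [136.94, 136.94, 172.46, 172.46, 180, 180, 180].

INTERFACE

Orientations are given as a 3x3 rotation matrix whose columns are the frame's x, y, z axes.
In Python, from rig import bot gives the robot as it stands. Calls block until the motion is done:
- bot.move_to(position, orientation): joint-space move of the TCP to a pose.
- bot.move_straight(position, ori=None, vel=0.15): straight line of the TCP; ori=None keeps the orientation; vel is the mean speed in m/s.
- bot.movej(angles): joint-space move.
- bot.gripper_to(opening): finger opening in m; the grip force is fixed at half the most; returns when the fingers have stopped.
- bot.wait(seconds).
- bot.inverse_kinematics(position, orientation): joint angles nearest the present ones, or None.
- bot.read_state(): the state.
- bot.get_image(name): name is "scene" or "side" or "wrist"; returns the picture (480x640x3 uint8, red, green, blue); there is no depth.
- bot.calibration(name): a dict with "mtx" (3x3 intrinsics, pixels), "R" (3x3) and "t" (3): a world point X has camera coordinates R X + t. Camera axes: x right, y down, z forward; pixel columns grow to the right and rows downward; lengths in m; the calibration is good to about 2 mm. A picture is of the moment at which its call begins: read the wrist's pose just before it. calibration takes no time and is no camera call; for the wrist camera it gives the pose at the moment of the call.
A pose or a line that the arm cannot do raises bot.Unreachable and nothing moves.
- bot.hand_in(): hands the job in; it is judged then, once.
The state is a dict: "clock": time; "joint_positions": joint angles; "qvel": joint speeds; "tau": joint torques, N m; "ee_pos": TCP position; "orientation": TCP orientation; "contact_force": force on the tool from outside, world axes, zero at the start; "wrist_torque": the same for the moment, N m; "grip_width": finger opening in m; "grasp_force": force on a finger pad.
Only numpy, scipy, OpenCV 4.12 (cv2) and the standard library are available. Lean on these libraries where they do the work, as an engineer would, in place of code of your own. Each camera call takes 0.05 s, during which the arm holds its last target. There are 200 camera calls.

TASK

The ripening log lies open on the table; bring up its next section. With a fingertip under its tab, turn the uppermost divider on the right-hand side over the rings until it lies flat on the left-hand side, without pinching it or flinging it over. Turn only that one leaf, leave the log where it lies and do not disturb the cheese, the stamp or the trier beside it.

Things in the scene. Friction and masses are not known exactly. Their poses are not given: they have to be found in the camera images.
- binder: Ripening log: two-ring A5 binder lying open, 1.3 kg, loose, 412 mm (y) by 240 mm (x) over its 3 mm black covers. Origin: underside of the spine's middle; x runs along the spine away from the robot, y to the left-hand side, z up. On each cover lies a block of white paper, 207 mm long (x), 19 to 161 mm from the spine's middle; on the right its top is 33 mm above the table.
- axis (a point): Middle of the dividers' turning axis, parallel to binder x, 41 mm above the table over the spine's middle. Two steel rings (23 mm radius, at binder x = +-40 mm) stand round it, their tops 66 mm above the table.
- tab (a point): Centre of the underside of the top divider's tab. The tab is 45 mm along x, stands out 20 mm and is 3 mm thick. At the start it is at (75, -175, 39.5) mm in the binder frame: at the end away from the robot, hanging free over the cover with 36 mm of room below it. It turns with the divider, 175 mm from the axis; at the end it is at y = +175 mm, underside up.
- divider (a joint): Angle of the top divider (rigid grey plastic, 210 mm along x, 3 mm thick, 15 to 165 mm from the axis, plus tab): 0 = flat on the right, pi/2 = upright, pi = flat on the left. It turns about point axis. It weighs about 90 g and turns easily with slight drag: it may stand still within about 15 degrees of upright and falls slowly down to the side it leans to from there.
- second (a joint): Angle of the second divider: same size and make, directly under the top one, its tab at the middle (x = 0); 0 = flat on the right. It must stay down. (A third divider under it, tab at x = -75 mm, is fixed.)
- second_tab (a point): Centre of the underside of the second divider's tab, at (0, -175, 36) mm in the binder frame.
- left_rest (a point): Middle of the top face of the fixed divider already turned on the left, where the top divider will lie: (0, 90, 39.5) mm in the binder frame. Its tab, at x = -37.5 mm, reaches to y = 185 mm.
- baby_cheese: Small yellow waxed cheese, 110 mm across, 45 mm high, to the left of the log. Origin at its underside. Bystander.
- stamp: Date stamp standing upright, base 60 by 34 mm, 72 mm high with a turned wooden handle, to the right of the log's near end. Origin at its underside. Bystander.
- trier: Cheese trier lying beyond the far end of the log: steel rod 16 mm thick with a 75 mm wooden cross handle, 133 mm long in all. Origin under its middle. Bystander.

How it is judged:
By the outcome, as a careful person would: the job done as asked, in the order asked, and still so for the second after the job is handed in, with the robot touching nothing.
It also fails if it takes over 40 s, if anything falls off the work surface, if the arm or the gripper's body presses on something with over 40 N, if the wrist force passes 120 N, or if a joint passes its speed limit or range.

## Working session

There is one attempt and no reset: what is moved stays moved. The work goes in short steps, each a Python script; the robot and the scene stay as the last script left them, time stands still between calls to the robot, and variables do not carry over. Pictures are saved under pics/ and viewed, at most 10 in all, crops included, and the job is handed in when it is done.

```bash
mkdir -p pics; ls
python3 - <<'E'
from rig import bot
import cv2,numpy as np
for n in ["scene","side"]:
    cv2.imwrite(f"pics/{n}0.png",bot.get_image(n)[:,:,::-1])
    c=bot.calibration(n);print(n,np.round(c["mtx"],1).tolist(),np.round(-c["R"].T@c["t"],3),np.round(c["R"],3).tolist())
s=bot.read_state();print(s["clock"],np.round(s["orientation"],3).tolist())
E
```

```text
pics
scene [[500.2, 0.0, 321.4], [0.0, 500.2, 241.0], [0.0, 0.0, 1.0]] [1.164 0.052 0.766] [[-0.015, 1.0, -0.003], [0.73, 0.009, -0.683], [-0.683, -0.013, -0.73]]
side [[526.8, 0.0, 310.8], [0.0, 526.8, 237.5], [0.0, 0.0, 1.0]] [0.335 0.586 0.769] [[-0.949, -0.314, 0.008], [-0.249, 0.738, -0.627], [0.191, -0.598, -0.779]]
0.1 [[0.909, 0.418, -0.001], [0.418, -0.909, 0.002], [-0.0, -0.002, -1.0]]
```

View pics/scene0.png

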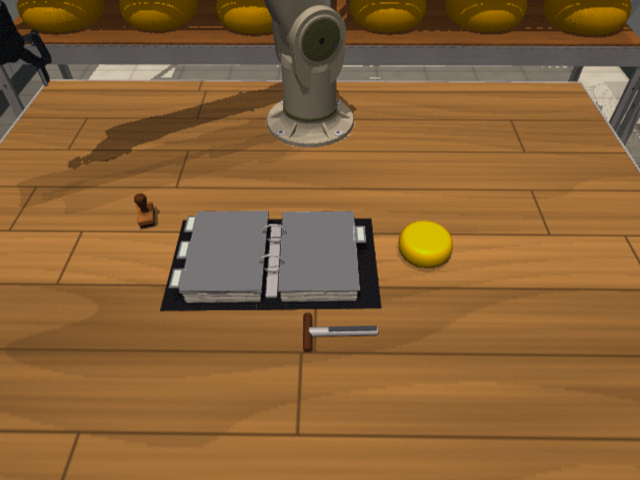

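View pics/side0.png

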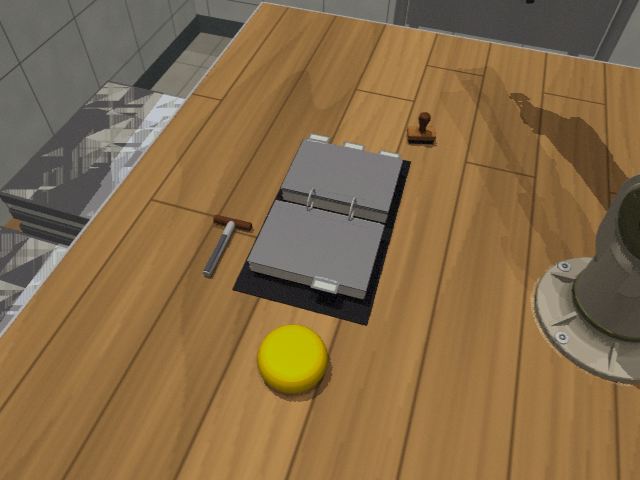

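The scene picture shows the open log: black cover corners at about (163,308), (381,306) and (373,219). The white tabs on the right-hand side are at (179,278), (184,250) and (190,224). The stamp is at (145,212), the cheese at (426,244) and the trier at (340,330). The side picture shows cover corners at (235,290), (368,321) and (410,160), with tabs at (318,139), (353,147) and (390,155). Next I'll refine the corners on crops.

Run:
```python
import cv2
a=cv2.imread("pics/scene0.png")[195:325,150:400];cv2.imwrite("pics/c1.png",cv2.resize(a,None,fx=3.2,fy=3.2,interpolation=cv2.INTER_CUBIC))
a=cv2.imread("pics/side0.png")[125:330,195:445];cv2.imwrite("pics/c2.png",cv2.resize(a,None,fx=2.9,fy=2.9,interpolation=cv2.INTER_CUBIC))
```

```text
(no output)
```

View pics/c1.png

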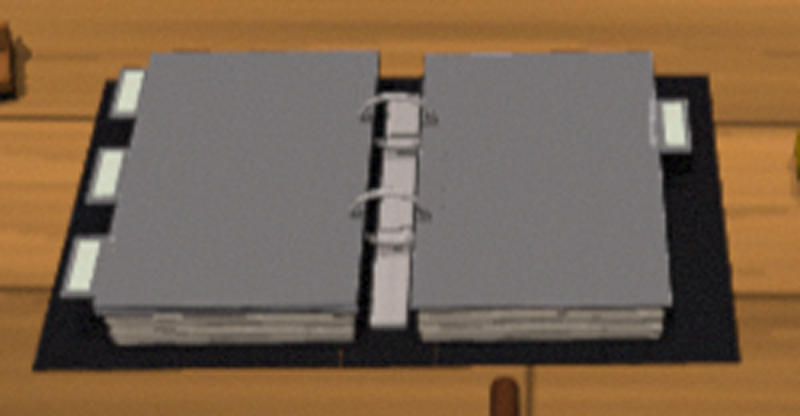

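View pics/c2.png

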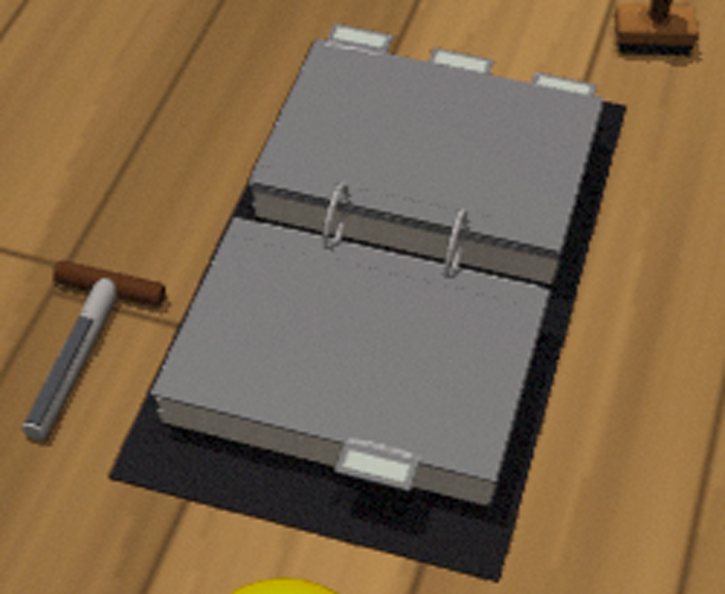

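Both crops show the cover corners, the sheet corners, the rings and the top tab clearly. I'll fit the log's pose from these.

Run:
```python
from rig import bot
import numpy as np,cv2
from scipy.optimize import least_squares
A=[(120,-206,3,34,369),(120,206,3,740,361),(-120,206,3,709,76),(105,-165,42.5,94,304),(105,-15,42.5,356,305),(-105,-165,42.5,150,54),(-105,-15,42.5,379,52),(105,15,39.5,412,305),(105,165,39.5,671,303),(-105,165,39.5,653,53)]
B=[(120,206,3,110,478),(-120,206,3,498,580),(-120,-206,3,626,105),(105,165,39.5,153,395),(-105,165,39.5,495,480),(-105,15,39.5,551,288),(105,15,39.5,236,219),(105,-165,42.5,318,42),(-105,-165,42.5,603,97),(-105,-15,42.5,560,252)]
def prep(L,s,o):
    L=np.array(L,float);return L[:,:3]/1000,L[:,3:]/s+o
D=[("scene",*prep(A,3.2,(150,195))),("side",*prep(B,2.9,(195,125)))]
def res(p,D=D):
    c,s=np.cos(p[2]),np.sin(p[2]);R=np.array([[c,-s,0],[s,c,0],[0,0,1]]);out=[]
    for n,X,uv in D:
        k=bot.calibration(n);Y=(X@R.T+[p[0],p[1],0])@k["R"].T+k["t"];q=Y@k["mtx"].T
        out.append(q[:,:2]/q[:,2:]-uv)
    return np.concatenate(out).ravel()
for d in (D,D[:1],D[1:]):
    r=least_squares(res,[.55,0,0],args=(d,),loss="soft_l1");print(np.round(r.x,4),np.degrees(r.x[2]))
    print(np.round(res(r.x,d).reshape(-1,2),1).tolist())
    if d is D: np.save("pose.npy",r.x)
def gr(n,u,v,z):
    k=bot.calibration(n);d=k["R"].T@np.linalg.inv(k["mtx"])@[u,v,1];o=-k["R"].T@k["t"];return np.round(o+d*(z-o[2])/d[2],3)
print("stamp",gr("scene",146,221,0.01),"trier",gr("scene",308,332,.01),gr("scene",378,331,.01),"cheese",gr("scene",426,240,.03))
```

```text
[ 0.502  -0.0567  0.0281] 1.6104461016770633
[[-1.2, -0.9], [0.1, -1.2], [-0.6, -2.0], [-0.8, -0.4], [-0.1, -1.7], [-0.1, -1.7], [-0.4, -1.9], [-1.0, -0.9], [0.2, -1.2], [-0.7, -2.1], [-1.9, 0.2], [0.1, 0.9], [-0.7, 0.3], [-1.9, 0.1], [-0.2, 1.0], [-1.0, 0.6], [-1.7, -0.6], [-1.7, -1.1], [-0.6, 0.4], [-0.6, 0.1]]
[ 0.505  -0.0556  0.0257] 1.471301132166299
[[-1.1, 0.2], [0.7, 0.4], [0.2, -0.9], [-0.7, 0.8], [0.2, -0.4], [0.3, -0.8], [0.1, -0.9], [-0.7, 0.5], [0.7, 0.3], [0.0, -1.0]]
[ 0.5004 -0.058   0.0278] 1.5914609216835627
[[-0.8, -0.2], [1.2, 0.5], [0.2, 0.0], [-0.7, -0.3], [0.9, 0.6], [0.0, 0.3], [-0.7, -0.9], [-0.8, -1.3], [0.3, 0.1], [0.4, -0.2]]
stamp [ 0.403 -0.34   0.01 ] trier [0.678 0.018 0.01 ] [0.674 0.142 0.01 ] cheese [0.47 0.25 0.03]
```

The pose fit is good to about 3 mm. Next I'll check that the tilted-finger arc is reachable before moving.

```bash
cat > h.py <<'E'
import numpy as np
from rig import bot
px,py,yaw=np.load("pose.npy"); c,s=np.cos(yaw),np.sin(yaw)
RB=np.array([[c,-s,0],[s,c,0],[0,0,1.]]); SG=1
def pose(th,al,rk=.172,gap=0,x=.075,sg=None):
    """TCP pose with the tip's upper-left corner at radius rk under the leaf at angle th, tool tilted al from vertical."""
    sg=sg or SG; t,a=np.radians([th,al])
    e=np.array([0,-np.cos(t),np.sin(t)]); n=np.array([0,-np.sin(t),-np.cos(t)])
    z=np.array([0,np.sin(a),-np.cos(a)]); u=np.array([0,np.cos(a),np.sin(a)])
    d=90-th-al; g=max(0,(.185-rk)*np.tan(np.radians(d)))+gap
    K=np.array([x,0,.041])+rk*e+n*(.0015+g)
    p=K-.011*u-.017*z
    R=np.column_stack([sg*u,[sg,0,0],z])
    return RB@p+[px,py,0],RB@R
E
python3 - <<'E'
from h import *
print(bot.tips_ahead)
for sg in (1,-1):
    for th,al in [(0,60),(0,50),(30,60),(60,30),(90,0),(110,-15)]:
        p,R=pose(th,al,sg=sg);q=bot.inverse_kinematics(p,R)
        print(sg,th,al,np.round(p,3),None if q is None else np.round(q,0))
    p,R=pose(0,60,sg=sg)
    for off in [(0,-.08,0),(0,-.08,.12)]:
        q=bot.inverse_kinematics(p+off,R);print(off,None if q is None else np.round(q,0))
E
```

```text
0.017
1 0 60 [ 0.582 -0.247  0.031] [ 51.  66. -22.  57. -25.  98.  41.]
1 0 50 [ 0.582 -0.247  0.031] [ 50.  60. -22.  63. -20.  91.  40.]
1 30 60 [ 0.582 -0.224  0.125] [ 51.  58. -23.  61. -28. 101.  37.]
1 60 30 [ 0.58  -0.16   0.198] [ 44.  33. -27.  77. -13.  84.  24.]
1 90 0 [ 0.577 -0.067  0.23 ] [ 27.  20. -31.  86.  10.  77.  -3.]
1 110 -15 [ 0.575 -0.003  0.222] [ 18.  22. -39.  88.  28.  81. -24.]
(0, -0.08, 0) [ 51.  74. -20.  40. -24. 109.  40.]
(0, -0.08, 0.12) [ 51.  66. -20.  39. -28. 115.  35.]
-1 0 60 [ 0.582 -0.247  0.031] [  55.   69.  -33.   56.  -17.   97. -143.]
-1 0 50 [ 0.582 -0.247  0.031] [  34.   58.    8.   64.  -41.   97. -128.]
-1 30 60 [ 0.582 -0.224  0.125] [  51.   58.  -24.   61.  -28.  101. -143.]
-1 60 30 [ 0.58  -0.16   0.198] [  23.   31.    6.   78.  -29.   88. -145.]
-1 90 0 [ 0.577 -0.067  0.23 ] [ -48.   36.   78.   90.  -36.   83. -146.]
-1 110 -15 [ 0.575 -0.003  0.222] [ 38.  36. -74.  87.  47.  91. 144.]
(0, -0.08, 0) [  56.   77.  -37.   39.  -10.  108. -145.]
(0, -0.08, 0.12) [  51.   66.  -19.   40.  -29.  115. -145.]
```

Run:
```python
from h import *
import cv2
bot.gripper_to(0)
p,R=pose(0,60,gap=.0045)
bot.move_to(p+RB@[0,-.07,.12],R)
f0=bot.read_state()["contact_force"]
bot.move_straight(p+RB@[0,-.05,0],vel=.12)
bot.move_straight(p,vel=.06)
s=bot.read_state();print(s["clock"],np.round(s["ee_pos"]-p,4),np.round(s["contact_force"]-f0,2),bot.tips_ahead,s["grip_width"])
a=bot.get_image("scene")[190:320,130:310,::-1];b=bot.get_image("side")[90:240,230:440,::-1]
a=cv2.resize(a,(500,361),interpolation=cv2.INTER_CUBIC)[:, :400];b=cv2.resize(b,(505,361),interpolation=cv2.INTER_CUBIC)[:,:400]
cv2.imwrite("pics/in.png",np.hstack([a,b]))
```

```text
4.5667 [-0.0001 -0.0006 -0.0001] [ 1.22 -0.4  -0.04] 0.017 -5.757563343069377e-05
```

View pics/in.png

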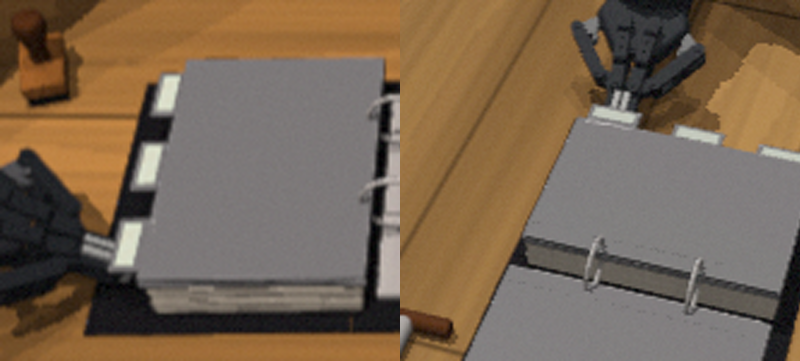

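The closed fingertips sit under the far (top) tab at about (118,248) in the left crop and (612,110) in the right. They are centred on it and clear of the second tab. Next I'll lift to 35° and check.

Run:
```python
from h import *
import cv2
for th,al in [(0,60),(8,60),(16,60),(24,60),(30,58),(37,53)]:
    p,R=pose(th,al,rk=.172-.004*min(th,30)/30);bot.move_straight(p,R,vel=.05)
s=bot.read_state();print(s["clock"],np.round(s["contact_force"],2))
a=bot.get_image("scene")[130:320,100:300,::-1];b=bot.get_image("side")[40:230,230:430,::-1]
cv2.imwrite("pics/l1.png",np.hstack([cv2.resize(i,(400,380),interpolation=cv2.INTER_CUBIC) for i in (a,b)]))
```

```text
8.05 [ 0.92 -0.65 -0.05]
```

View pics/l1.png

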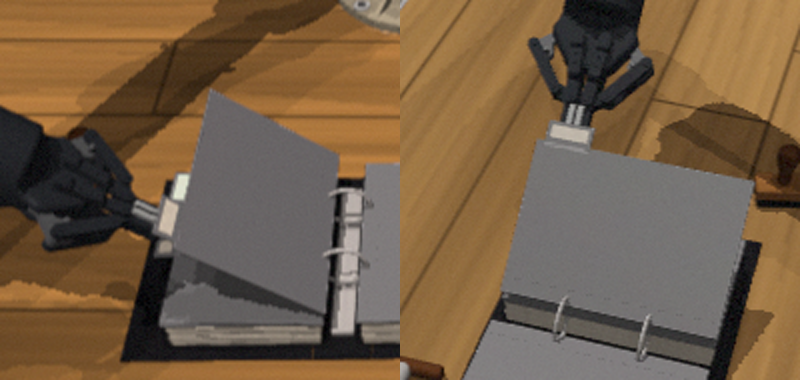

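Only the top leaf is up, resting on the fingertip; the second one lies flat. I'll carry it on past upright.

Run:
```python
from h import *
import cv2
for th in [45,53,61,69,77,85,92,98,104,109]:
    p,R=pose(th,max(90-th,-12),rk=.168);bot.move_straight(p,R,vel=.05)
a=bot.get_image("scene")
s=bot.read_state();print(s["clock"],np.round(s["contact_force"],2))
bot.wait(1.5);b=bot.get_image("scene")
cv2.imwrite("pics/l2.png",np.hstack([cv2.resize(i[50:330,130:430,::-1],(400,373)) for i in (a,b)]))
```

```text
14.3083 [-0.36 -0.8   0.6 ]
```

View pics/l2.png

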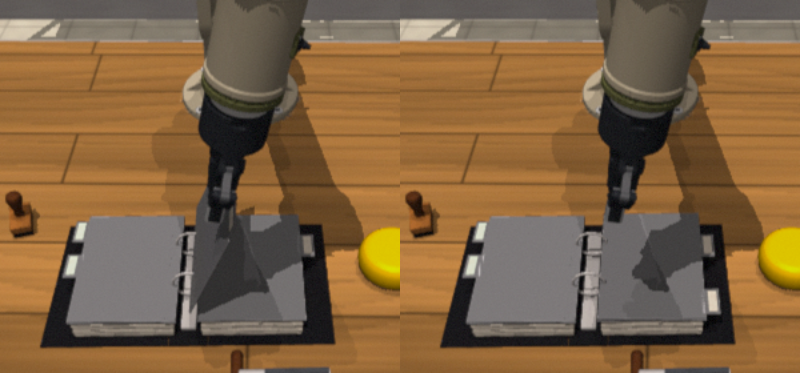

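The left frame shows the leaf just past upright. In the right frame it is down on the left, with its tab at about (712,302). I'll retreat and check that it lies flat.

Run:
```python
from h import *
import cv2
p=bot.read_state()["ee_pos"]
bot.move_straight(np.array(p)+[0,-.05,.1],vel=.12)
bot.wait(.5)
a=bot.get_image("scene");b=bot.get_image("side")
s=bot.read_state();print(s["clock"],np.round(s["contact_force"],2))
def pr(n,X):
    k=bot.calibration(n);q=k["mtx"]@(k["R"]@(RB@X+[px,py,0])+k["t"]);return q[:2]/q[2]
for n,i in (("scene",a),("side",b)):
    print(n,[np.round(pr(n,np.array(X)/1000)).tolist() for X in [(105,165,42.5),(-105,165,42.5),(75,185,42.5),(120,206,3),(-120,206,3)]])
A=a[195:325,150:400,::-1];B=b[125:330,195:445,::-1]
cv2.imwrite("pics/f.png",np.hstack([cv2.resize(A,(400,208),interpolation=2)[:208],np.zeros((208,0,3),np.uint8)]) if 0 else np.vstack([cv2.resize(A,(520,270),interpolation=2),cv2.resize(B,(520,326),interpolation=2)[:326]]))
```

```text
17.5417 [ 0.26 -0.85 -0.59]
scene [[360.0, 287.0], [353.0, 208.0], [370.0, 275.0], [381.0, 307.0], [371.0, 217.0]]
side [[246.0, 260.0], [366.0, 290.0], [258.0, 274.0], [231.0, 290.0], [367.0, 326.0]]
```

View pics/f.png

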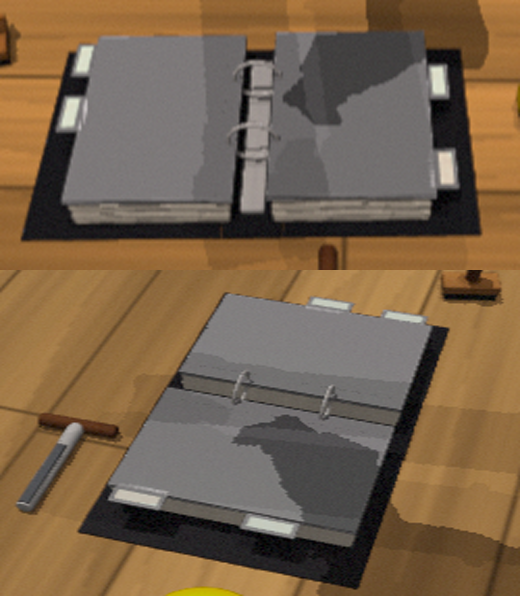

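The turned divider lies flat on the left, with its tab at about (446,170) in the upper view and (138,496) in the lower. The second and third tabs are still down on the right, and the log and the objects beside it haven't moved.

```bash
python3 -c "
from rig import bot
print(bot.hand_in())"
```

```text
the job is handed in; nothing more can be done
None
```

The top divider now lies flat on the left; it was lifted by its tab to just past upright, then came down on its own, with nothing else visibly moved, and the job was handed in at about 17.5 s.

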